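# Hold a spring clip gaping over a slat repair

## Task

The spring clip is parked on the upright strip of the clip rail. Squeeze its two handles together so that its jaws gape, lift it off, and bring it jaws down over the middle of the patched place on the top edge of the slat that stands on edge in the wooden stand, one jaw in front of slat and patch and one behind, well down over the edge and touching neither. Finish while still squeezing it there, held wide open and still, so that I can slip in a packing piece; do not bump the slat hard and do not disturb the tape measure, the tin or the nail punch.

Things in the scene. Friction and masses are not known exactly. Their poses are not given: they have to be found in the camera images.
- clip_grip (a point): Spring clip (big clothes-peg), loose, 130 g, black handle plates up, rubber jaws down. This point: midway between the plates as parked, 48 mm above the pivot. As parked: z up, y along strip and pivot axis, x the way handles and jaws open. Outer faces of the plates, parked: 60 mm apart here, 66 mm at the top; squeezed to the stop: upright, about 36 mm apart
- clip_jaw (a joint): Opening angle of the clip between its halves, rad: 0 as parked (jaw faces 8 mm apart), -0.06 jaws shut, 0.46 stop (jaw faces about 32 mm apart); each 0.1 rad adds 5 mm of gap. Squeezing the handles increases it; the spring needs about 7 N on each handle to start and 12 N at the stop
- jaw_tip_a (a point): Point on the inner face of the front (-x) jaw near its tip, 54 mm below the pivot (the jaw ends 2 mm lower); jaw 24 mm wide along y, jaw and steel arm 11 mm thick
- jaw_tip_b (a point): The same on the other jaw (+x)
- clip: Front (-x) half of the clip, carrying the other half; 26 mm wide handles, 30 mm overall along y. Origin on the pivot, which starts 22 mm above the strip's top edge; handle plates reach from 18 to 62 mm above it, jaws to 56 mm below. Its frame and clip_grip lean with this half when squeezed, and the clip may sink 10 mm between the fingers
- rail_top (a point): Middle of the top edge of the clip rail: fixed upright plywood strip 8 mm thick (x), 180 mm long (y), top 85 mm above the table, on a foot 70 x 200 mm, 18 mm high; corner blocks near both ends reach up to 47 mm
- rail: The clip rail (fixed), origin under the middle of its foot, y along the strip
- slat_top (a point): Middle of the top edge of the green slat: 300 mm long (y), 8 mm thick (x), 44 mm high, standing on edge with its top 89 mm above the table
- stand: The fixed wooden stand with its slat: foot 70 x 240 x 18 mm, blocks up to 66 mm high centred 100 mm either side of the middle hold the slat; origin under the middle, y along the slat
- patch: Bare wooden patch 6 mm thick (x), 50 mm long (y), 40 mm high, fixed on the front (-x) face of the slat, its top flush with the slat's; somewhere within 60 mm of the middle; origin under its centre
- patch_top (a point): Top edge of the patched place: mid-length of the patch, middle of the 14 mm total thickness of slat and patch (7 mm either way along x), 89 mm above the table; x across the slat, y along it, z up
- tape_measure: Yellow tape measure, 59 x 84 x 69 mm, bystander; origin under its centre
- wax_tin: Round tin, 79 mm across, 35 mm high, bystander (the one near the tape measure, in front of the tool box); origin under its centre
- nailset: Small steel nail punch lying flat, about 130 mm long, bystander; origin under its centre
Not all that is in view belongs to the job. What is meant by the clip is not blue, and is the larger of those in its own colour.

How it is judged:
On the way:
1. the clip is squeezed open in the gripper and its jaws are lifted clear of the rail's top edge (value of joint clip_jaw above 0.25 rad and contact force between the fingers and clip above 2 N and z of each of jaw_tip_a, jaw_tip_b in the frame of rail_top above 0.005 m), for 0.1 s.
At the end, for the whole second after the job is handed in: Clip still squeezed (opening over 0.30 rad), at rest; a jaw tip on each side, over 7.5 mm from the middle of the slat-and-patch thickness, both 10 to 55 mm below the top edge and within 20 mm of the patch's mid-length; clip touching slat, patch, stand and rail with under 0.8 N (value of joint clip_jaw above 0.3 rad and velocity of joint clip_jaw below 0.3 rad/s and ((x of jaw_tip_a in the frame of patch_top below -0.0075 m and x of jaw_tip_b in the frame of patch_top above 0.0075 m) or (x of jaw_tip_b in the frame of patch_top below -0.0075 m and x of jaw_tip_a in the frame of patch_top above 0.0075 m)) and z of jaw_tip_a in the frame of patch_top between -0.055 and -0.01 m and y of jaw_tip_a in the frame of patch_top between -0.02 and 0.02 m and z of jaw_tip_b in the frame of patch_top between -0.055 and -0.01 m and y of jaw_tip_b in the frame of patch_top between -0.02 and 0.02 m and contact force between the fingers and clip above 2 N and linear speed of clip below 0.03 m/s and contact force between clip and stand below 0.8 N and contact force between clip and patch below 0.8 N and contact force between clip and rail below 0.8 N); the arm keeps its last pose, push and grip.
It fails at once if the slat or patch is bumped hard with the clip (over 15 N) (contact force between clip and stand above 15 N or contact force between clip and patch above 15 N).
It fails at once if the tape measure, tin or nail punch is displaced by more than 20 mm (distance of any of tape_measure, wax_tin, nailset from where it was at the start of the episode above 0.02 m).
It also fails if it takes over 38 s, if anything falls off the work surface, if the arm or the gripper's body presses on something with over 40 N, if the wrist force passes 120 N, or if a joint passes its speed limit or range.

## Robot

A 7-joint arm with a two-finger parallel gripper is mounted at the origin on a cart in front of the work surface, level with it; the furniture and walls round the work are solid. World frame = base frame: x ahead of the robot, y to its left, z up, the work surface at z = 0. Lengths are in m, angles in rad, forces in N, time in s.
With the tool pointing down it reaches from about 0.35 to 0.9 m from the base axis. Payload 7.2 kg.
Tool frame: the origin (TCP) lies midway between the tips of the shut fingers; the grasp point (between the pads) lies 19 mm behind it (bot.grasp_offset is the distance from the TCP to the grasp point, in m); z points along the fingers, y is the direction in which the jaws open and shut (so a half turn about z gives the same grasp; the last joint's range is limited). The gripper opens to 88 mm and grips with 3 to 60 N. Pads are 20 mm wide; open, the fingers measure 115 mm over their backs; the gripper's body (75 mm by 178 mm) begins 61 mm behind the grasp point.
Start: joints at [-1.274, 0.411, -0.013, 1.596, 0.006, 1.134, -0.082], TCP at [0.223, 0.584, 0.223] pointing down, gripper open.
Joint ranges: [-2.95, 2.95], [-0.29, 1.99], [-1.47, 1.44], [0.14, 2.54], [-1.03, 4.17], [0.13, 1.85], [-2.86, 2.86]. Speed limits (rad/s): [2.39, 2.39, 3.01, 3.01, 3.14, 3.14, 3.14].

## Interface

Orientations are given as a rotation vector (axis times angle).
In Python, from rig import bot, snapshot, calibration gives the robot as it stands.
- The arm moves only by the tool play_rows, never from a script. Its argument "steps" is a list of rows, each an object of numbers: "dx", "dy", "dz": the shift along the tool's x, y, z in m; "rx", "ry", "rz": the turn, a rotation vector about the tool's x, y, z in degrees; "fingers": the opening, from 0 (shut) to 1 (fully open). A call has exactly 5 rows; each row shifts and turns the commanded pose from where the row before left it, along the tool's axes as they then stand; what a row does not reach is not made up. A row lasts 1/8 s, in which the tool goes at most 62.5 mm and 10.7 degrees, less where a joint would pass 70% of its speed; a pose out of reach is approached as far as the arm can. A call with a gripper value outside its range is refused whole. The fingers move at their own pace and stop on an object; "squeeze" is the grip in N (left out, the last holds). Time passes only in rows, so rows that do not move let the fingers close, or fill a call up. It gives the time, the measured TCP pose, the force and the opening at its end, in the units of the state.
- bot.state(): the state, without advancing time (a new reading comes with each control period).
- snapshot(name): name is "scene" or "top" or "wrist"; returns the picture (420x560x3 uint8, blue, green, red); there is no depth.
- calibration(name): a dict with "fx", "fy", "cx", "cy" (pixels), "T" (4x4, takes a point from camera to world coordinates); the wrist camera has in their place "tool_from_camera" (4x4, takes a point from camera to tool coordinates, whose origin is the TCP and whose axes are the flange's). Camera axes: x right, y down, z forward; pixel columns grow to the right and rows downward; lengths in m; the calibration is good to about 2 mm. The wrist camera is an equidistant fisheye: a pixel r from the principal point sees the ray r / f radians off the axis. A picture is of the moment at which its call begins: read the wrist's pose just before it. calibration takes no time and is no camera call.
- bot.sign_off(): hands the job in, once; it reports no verdict.
The state is a dict: "t": time; "q": joint angles; "qvel": joint speeds; "tau": joint torques, N m; "position": TCP position; "orientation": TCP orientation; "force": force on the tool from outside, world axes, zero at the start; "wrist_torque": the same for the moment, N m; "opening": opening from 0.0 (shut) to 1.0 (fully open).
Only numpy, scipy, OpenCV 4.12 (cv2) and the standard library are available. Lean on these libraries where they do the work, as an engineer would, in place of code of your own. Each camera call takes 0.05 s, during which the arm holds its last target. There are 200 camera calls.

## Working session

There is one attempt and no reset: what is moved stays moved. The work goes in short steps, Python scripts to look and compute and a tool call to move; the robot and the scene stay as the last step left them, time stands still between calls to the robot, and variables do not carry over. Pictures are saved under pics/ and viewed, about 8 in all and at most 12, crops included, and the job is handed in when it is done.

Besides the shell and the picture viewer there is one more tool, called by a JSON object that holds its "method" and its "body". play_rows: Moves the arm, as the interface text tells. Its arguments: {"type":"object","properties":{"steps":{"type":"array"},"squeeze":{"type":"number"}},"required":["steps"]}

```bash
ls; mkdir -p pics; python3 - <<'E'
from rig import bot, snapshot, calibration
import cv2,numpy as np
s=bot.state();print(s)
for n in("scene","top","wrist"):
    im=snapshot(n);cv2.imwrite(f"pics/{n}0.png",im);print(n,calibration(n))
E
```

```text
pics
{'t': 0.0, 'q': array([-1.27419316,  0.41189981, -0.01270505,  1.59706673,  0.0055951 ,
        1.1342735 , -0.08221683]), 'qvel': array([-0.00067217, -0.00021779, -0.00122319,  0.00089254, -0.0020057 ,
       -0.00061561, -0.0006992 ]), 'tau': array([ 1.57619356e-04, -5.87957275e+01,  6.41814061e-01, -2.91070569e+01,
       -5.38567384e-02,  1.83306914e-02,  1.49116486e-04]), 'position': array([0.22283787, 0.58337592, 0.22179988]), 'orientation': array([-5.69827118e-01, -3.08929746e+00,  2.51574554e-03]), 'force': array([ 0.22255724,  0.82088693, -0.48655368]), 'wrist_torque': array([-0.03789995, -0.0369949 ,  0.00547237]), 'opening': 0.9997738042036871}
scene {'fx': 386.44026385250737, 'fy': 386.44026385250737, 'cx': 280.8130194534212, 'cy': 212.99124217490356, 'T': array([[-0.44947268, -0.55751657,  0.69796102, -0.10766214],
       [-0.89314418,  0.26616181, -0.36256221,  0.47983518],
       [ 0.01636387, -0.78634164, -0.61757514,  0.64808988],
       [ 0.        ,  0.        ,  0.        ,  1.        ]])}
top {'fx': 418.3780585229429, 'fy': 418.3780585229429, 'cx': 281.3226625051558, 'cy': 208.3560130441615, 'T': array([[ 0.02139067, -0.99620455,  0.08437382,  0.42574265],
       [-0.99975451, -0.0208264 ,  0.00756229,  0.14525918],
       [-0.00577639, -0.08451487, -0.99640547,  1.34605439],
       [ 0.        ,  0.        ,  0.        ,  1.        ]])}
wrist {'fx': 325.19226210127806, 'fy': 325.19226210127806, 'cx': 281.6924423815846, 'cy': 210.77065558428282, 'tool_from_camera': array([[ 6.24370342e-04, -9.61669354e-01, -2.74210983e-01,
         7.58263744e-02],
       [ 9.99999412e-01,  3.57283616e-04,  1.02396070e-03,
         2.73286062e-05],
       [-8.86740534e-04, -2.74211461e-01,  9.61669012e-01,
        -1.62145562e-01],
       [ 0.00000000e+00,  0.00000000e+00,  0.00000000e+00,
         1.00000000e+00]])}
```

View pics/scene0.png

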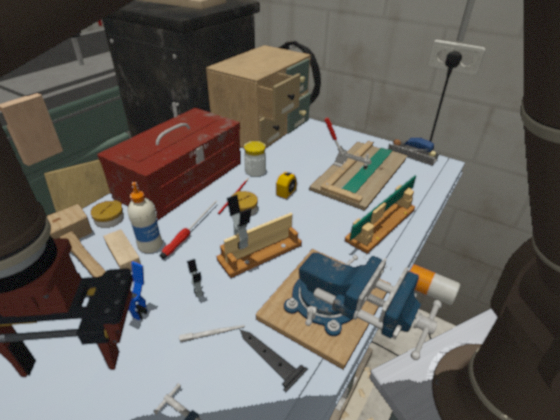

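View pics/top0.png

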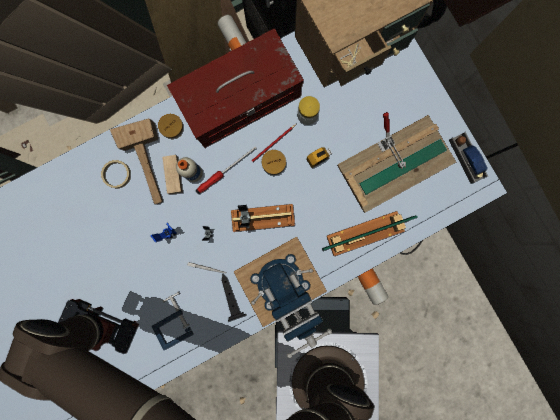

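The scene shows the rail with the black clip near (240,215 scene / 244,214 top), and the green slat stand at (382,215 scene / 370,232 top). I'll zoom in on both.

```bash
python3 - <<'E'
import cv2,numpy as np
t=cv2.imread("pics/top0.png")[190:265,225:425];s=cv2.imread("pics/scene0.png")[170:275,210:430]
a=cv2.resize(t,None,fx=4,fy=4,interpolation=cv2.INTER_CUBIC);b=cv2.resize(s[:,:],None,fx=800/220,fy=800/220,interpolation=cv2.INTER_CUBIC)
c=np.vstack([a,b])[:600];c=np.vstack([a,cv2.resize(s,(629,300),interpolation=cv2.INTER_CUBIC) if 0 else cv2.copyMakeBorder(cv2.resize(s,(629,300),interpolation=cv2.INTER_CUBIC),0,0,0,171,0)])
cv2.imwrite("pics/crop0.png",c)
E
```

```text
(no output)
```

View pics/crop0.png

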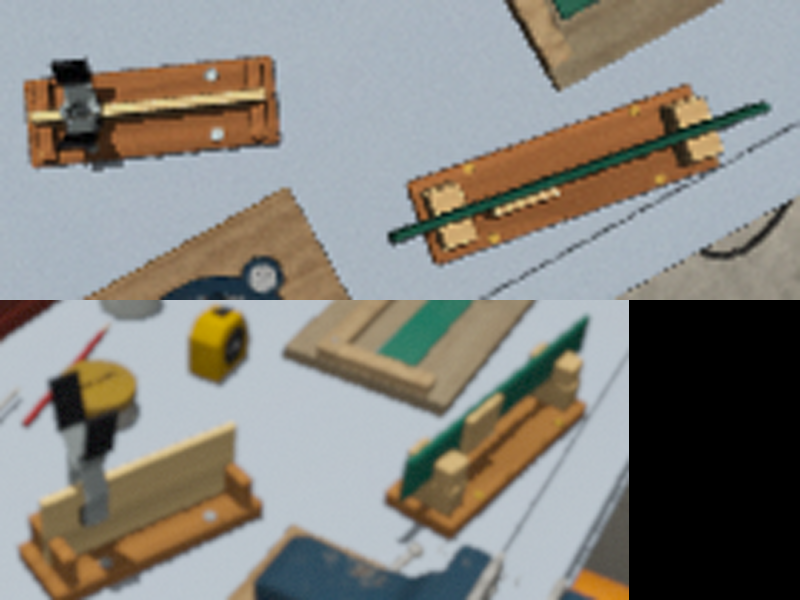

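The crop shows the strip ends at (30,117) and (267,96), the slat ends at (393,238) and (768,107), and the patch front edge from (495,212) to (560,192). The clip plates are at (71,70) and (82,136).

```bash
cat > h.py <<'E'
from rig import bot, snapshot, calibration
import cv2,numpy as np
from scipy.spatial.transform import Rotation as R
def ray_top(u,v,z,name="top"):
    c=calibration(name);T=c["T"];d=T[:3,:3]@[(u-c["cx"])/c["fx"],(v-c["cy"])/c["fy"],1];o=T[:3,3]
    return o+d*(z-o[2])/d[2]
def wpose():
    s=bot.state();W=np.eye(4);W[:3,:3]=R.from_rotvec(s["orientation"]).as_matrix();W[:3,3]=s["position"];return W
def ray_wrist(W,u,v,z):
    c=calibration("wrist");T=W@c["tool_from_camera"];x,y=u-c["cx"],v-c["cy"];r=np.hypot(x,y);a=r/c["fx"]
    d=T[:3,:3]@[np.sin(a)*x/max(r,1e-9),np.sin(a)*y/max(r,1e-9),np.cos(a)];o=T[:3,3]
    return o+d*(z-o[2])/d[2]
def pix_wrist(W,p):
    c=calibration("wrist");T=W@c["tool_from_camera"];q=np.linalg.inv(T)@np.r_[p,1];a=np.arctan2(np.hypot(q[0],q[1]),q[2]);n=np.hypot(q[0],q[1])
    return np.array([c["cx"]+c["fx"]*a*q[0]/n,c["cy"]+c["fx"]*a*q[1]/n])
def local(p,W=None):
    W=wpose() if W is None else W
    return W[:3,:3].T@(np.asarray(p)-W[:3,3])
E
python3 - <<'E'
from h import *
np.set_printoptions(precision=4,suppress=True)
f=lambda x,y,z:ray_top(225+(x-1.5)/4,190+(y-1.5)/4,z)
a,b=f(30,117,.085),f(267,96,.085);print("rail",a,b,(a+b)/2,np.linalg.norm(a-b),np.degrees(np.arctan2(*(a-b)[1::-1])))
c,d=f(393,238,.089),f(768,107,.089);print("slat",c,d,(c+d)/2,np.linalg.norm(c-d),np.degrees(np.arctan2(*(c-d)[1::-1])))
print("patch",f(495,212,.089),f(560,192,.089))
print("plates",f(71,70,.165),f(85,135,.165))
W=wpose();print(W)
E
```

```text
rail [0.4975 0.3027 0.085 ] [0.5172 0.1241 0.085 ] [0.5074 0.2134 0.085 ] 0.17968148705500836 96.2780336300231
slat [0.4125 0.028  0.089 ] [ 0.5165 -0.2522  0.089 ] [ 0.4645 -0.1121  0.089 ] 0.29889010714999137 110.3607625654499
patch [ 0.4335 -0.048   0.089 ] [ 0.4495 -0.0965  0.089 ]
plates [0.5269 0.2647 0.165 ] [0.4811 0.2535 0.165 ]
[[-0.9342  0.3567 -0.0004  0.2229]
 [ 0.3567  0.9342 -0.0012  0.5835]
 [-0.0001 -0.0012 -1.      0.222 ]
 [ 0.      0.      0.      1.    ]]
```

```bash
cat >> h.py <<'E'
def plan(target,yaw,n):
    """rows to bring TCP to target, tool vertical, tool y at world yaw (deg, mod 180)"""
    W=wpose();M=W[:3,:3];cur=np.degrees(np.arctan2(M[1,1],M[0,1]));dy=(yaw-cur+90)%180-90
    p=W[:3,3].copy();t=np.asarray(target);st=(t-p)/n
    tx=np.radians(yaw if abs((yaw-cur+180)%360-180)<90 else yaw+180)
    goal=np.array([[-np.sin(tx)*-1*-1,np.cos(tx),0],[np.cos(tx),np.sin(tx),0],[0,0,-1]]).astype(float)
    rv=R.from_matrix(M.T@goal).as_rotvec()/n
    for i in range(n):
        print(dict(zip(("dx","dy","dz","rx","ry","rz"),np.r_[np.round(M.T@st,4),np.round(np.degrees(rv),2)].tolist())))
        M=M@R.from_rotvec(rv).as_matrix()
    print("end R",M[:,1],M[:,2],"total turn",dy)
E
python3 - <<'E'
from h import *
plan([.503,.262,.28],6.3,10)
E
```

```text
{'dx': -0.0376, 'dy': -0.02, 'dz': -0.0058, 'rx': -0.01, 'ry': 0.0, 'rz': 6.28}
{'dx': -0.0396, 'dy': -0.0158, 'dz': -0.0058, 'rx': -0.01, 'ry': 0.0, 'rz': 6.28}
{'dx': -0.0411, 'dy': -0.0114, 'dz': -0.0058, 'rx': -0.01, 'ry': 0.0, 'rz': 6.28}
{'dx': -0.0421, 'dy': -0.0068, 'dz': -0.0058, 'rx': -0.01, 'ry': 0.0, 'rz': 6.28}
{'dx': -0.0426, 'dy': -0.0022, 'dz': -0.0058, 'rx': -0.01, 'ry': 0.0, 'rz': 6.28}
{'dx': -0.0426, 'dy': 0.0025, 'dz': -0.0058, 'rx': -0.01, 'ry': 0.0, 'rz': 6.28}
{'dx': -0.042, 'dy': 0.0071, 'dz': -0.0058, 'rx': -0.01, 'ry': 0.0, 'rz': 6.28}
{'dx': -0.041, 'dy': 0.0117, 'dz': -0.0058, 'rx': -0.01, 'ry': 0.0, 'rz': 6.28}
{'dx': -0.0395, 'dy': 0.0161, 'dz': -0.0058, 'rx': -0.01, 'ry': 0.0, 'rz': 6.28}
{'dx': -0.0375, 'dy': 0.0203, 'dz': -0.0058, 'rx': -0.01, 'ry': 0.0, 'rz': 6.28}
end R [9.93960955e-01 1.09734311e-01 4.26522119e-19] [ 3.05160717e-19  4.28375653e-19 -1.00000000e+00] total turn -62.80175685466628
```

{"method": "play_rows", "body": {"steps": [{"dx": -0.038,"dy": -0.02,"dz": -0.012,"rz": 6.3,"fingers": 1},{"dx": -0.04,"dy": -0.016,"dz": -0.012,"rz": 6.3,"fingers": 1},{"dx": -0.041,"dy": -0.011,"dz": -0.012,"rz": 6.3,"fingers": 1},{"dx": -0.042,"dy": -0.007,"dz": -0.012,"rz": 6.3,"fingers": 1},{"dx": -0.043,"dy": -0.002,"dz": -0.01,"rz": 6.3,"fingers": 1}]}}

```text
invalid input at $.steps[0]: expected keys dx, dy, dz, rx, ry, rz, fingers
```

{"method": "play_rows", "body": {"steps": [{"dx": -0.043,"dy": 0.0025,"rz": 6.3,"fingers": 1},{"dx": -0.042,"dy": 0.007,"rz": 6.3,"fingers": 1},{"dx": -0.041,"dy": 0.012,"rz": 6.3,"fingers": 1},{"dx": -0.0395,"dy": 0.016,"rz": 6.3,"fingers": 1},{"dx": -0.0375,"dy": 0.02,"rz": 6.1,"fingers": 1}]}}

```text
invalid input at $.steps[0]: expected keys dx, dy, dz, rx, ry, rz, fingers
```

```bash
python3 - <<'E'
from h import *
W=wpose();np.save("W1.npy",W);im=snapshot("wrist");cv2.imwrite("pics/w1.png",im);print(W.round(4),bot.state()["q"])
print(pix_wrist(W,[.502,.262,.155]))
cv2.imwrite("pics/w1c.png",cv2.resize(im,None,fx=1.4,fy=1.4,interpolation=cv2.INTER_CUBIC))
E
```

```text
[[-9.342e-01  3.567e-01 -4.000e-04  2.229e-01]
 [ 3.567e-01  9.342e-01 -1.200e-03  5.835e-01]
 [-1.000e-04 -1.200e-03 -1.000e+00  2.220e-01]
 [ 0.000e+00  0.000e+00  0.000e+00  1.000e+00]] [-1.27417113  0.41160272 -0.01271113  1.5967125   0.00561189  1.13430044
 -0.08217128]
[144.22807044 464.23210711]
```

View pics/w1c.png

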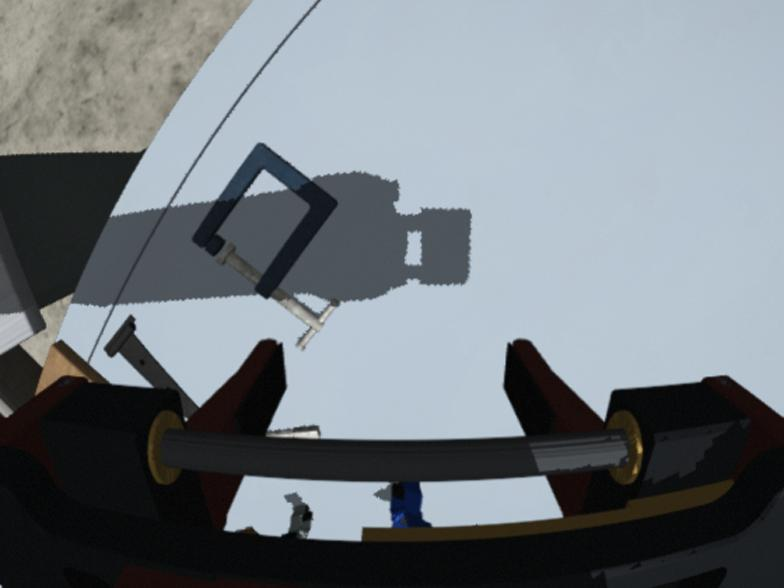

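The call was refused because every key is required, so the arm has not moved. The wrist view shows the start area, with the fingertips near (190,245) and (370,245) in raw pixels.

{"method": "play_rows", "body": {"steps": [{"dx": -0.038,"dy": -0.02,"dz": -0.012,"rx": 0,"ry": 0,"rz": 6.3,"fingers": 1},{"dx": -0.04,"dy": -0.016,"dz": -0.012,"rx": 0,"ry": 0,"rz": 6.3,"fingers": 1},{"dx": -0.041,"dy": -0.011,"dz": -0.012,"rx": 0,"ry": 0,"rz": 6.3,"fingers": 1},{"dx": -0.042,"dy": -0.007,"dz": -0.012,"rx": 0,"ry": 0,"rz": 6.3,"fingers": 1},{"dx": -0.043,"dy": -0.002,"dz": -0.01,"rx": 0,"ry": 0,"rz": 6.3,"fingers": 1}]}}

```text
t: 0.82
position: [0.3646, 0.4215, 0.2811]
orientation: [-1.392, -2.816, -0.0]
force: [1.4, 1.4, 0.5]
opening: 1.006
```

{"method": "play_rows", "body": {"steps": [{"dx": -0.043,"dy": 0.0025,"dz": 0,"rx": 0,"ry": 0,"rz": 6.3,"fingers": 1},{"dx": -0.042,"dy": 0.007,"dz": 0,"rx": 0,"ry": 0,"rz": 6.3,"fingers": 1},{"dx": -0.041,"dy": 0.012,"dz": 0,"rx": 0,"ry": 0,"rz": 6.3,"fingers": 1},{"dx": -0.0395,"dy": 0.016,"dz": 0,"rx": 0,"ry": 0,"rz": 6.3,"fingers": 1},{"dx": -0.0375,"dy": 0.02,"dz": 0,"rx": 0,"ry": 0,"rz": 6.1,"fingers": 1}]}}

```text
t: 1.45
position: [0.5042, 0.2601, 0.2806]
orientation: [-2.1, -2.337, -0.0]
force: [0.4, 0.4, 0.7]
opening: 1.002
```

```bash
python3 - <<'E'
from h import *
W=wpose();np.save("W1.npy",W);im=snapshot("wrist");cv2.imwrite("pics/w1.png",im);print(W.round(4),bot.state()["q"],bot.state()["t"])
print(pix_wrist(W,[.502,.262,.155]))
cv2.imwrite("pics/w1c.png",cv2.resize(im,None,fx=1.4,fy=1.4,interpolation=cv2.INTER_CUBIC))
E
```

```text
[[-1.064e-01  9.943e-01 -0.000e+00  5.042e-01]
 [ 9.943e-01  1.064e-01  1.000e-04  2.601e-01]
 [ 1.000e-04 -0.000e+00 -1.000e+00  2.806e-01]
 [ 0.000e+00  0.000e+00  0.000e+00  1.000e+00]] [-0.84500265  0.27195049  0.37065231  1.67940627 -0.10053717  1.20862736
 -0.35647358] 1.5
[280.06205459 201.78350872]
```

View pics/w1c.png

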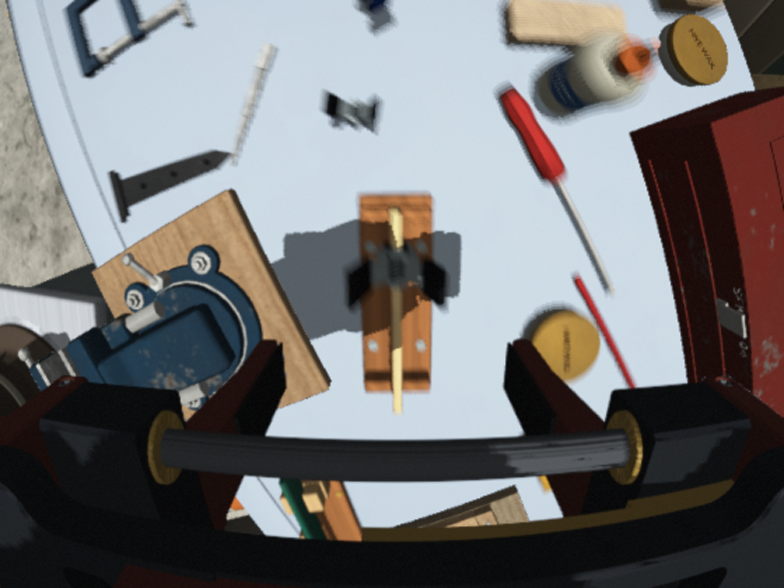

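The clip sits at about (397,282) in this view (raw 283,201). Its plate tops are near x=346 and x=448, and the strip runs straight down at x=397.

```bash
python3 - <<'E'
from h import *
W=np.load("W1.npy")
for n,u,v,z in(("L",346,287,.169),("R",448,284,.169),("strip1",397,210,.085),("strip2",397,408,.085),("Lin",372,275,.13),("Rin",422,275,.13)):
    p=ray_wrist(W,u/1.4,v/1.4,z);print(n,p.round(4),local(p,W).round(4))
E
```

```text
L [0.4734 0.2596 0.169 ] [ 0.0028 -0.0307  0.1116]
R [0.5365 0.2684 0.169 ] [0.0048 0.033  0.1116]
strip1 [0.5011 0.3031 0.085 ] [0.0431 0.0015 0.1956]
strip2 [0.5201 0.1291 0.085 ] [-0.1319  0.0019  0.1956]
Lin [0.4879 0.2596 0.13  ] [ 0.0012 -0.0163  0.1506]
Rin [0.523  0.2634 0.13  ] [0.0013 0.019  0.1506]
```

{"method": "play_rows", "body": {"steps": [{"dx": 0.003,"dy": 0.0015,"dz": 0.03,"rx": 0,"ry": 0,"rz": 0,"fingers": 1},{"dx": 0,"dy": 0,"dz": 0.03,"rx": 0,"ry": 0,"rz": 0,"fingers": 1},{"dx": 0,"dy": 0,"dz": 0.03,"rx": 0,"ry": 0,"rz": 0,"fingers": 1},{"dx": 0,"dy": 0,"dz": 0.03,"rx": 0,"ry": 0,"rz": 0,"fingers": 1},{"dx": 0,"dy": 0,"dz": 0.027,"rx": 0,"ry": 0,"rz": 0,"fingers": 1}]}}

```text
t: 2.12
position: [0.5043, 0.2644, 0.1325]
orientation: [-2.095, -2.341, 0.001]
force: [0.6, -0.4, -0.1]
opening: 0.999
```

{"method": "play_rows", "body": {"steps": [{"dx": 0,"dy": 0,"dz": 0,"rx": 0,"ry": 0,"rz": 0,"fingers": 0.8},{"dx": 0,"dy": 0,"dz": 0,"rx": 0,"ry": 0,"rz": 0,"fingers": 0.7},{"dx": 0,"dy": 0,"dz": 0,"rx": 0,"ry": 0,"rz": 0,"fingers": 0.65},{"dx": 0,"dy": 0,"dz": 0,"rx": 0,"ry": 0,"rz": 0,"fingers": 0.6},{"dx": 0,"dy": 0,"dz": 0,"rx": 0,"ry": 0,"rz": 0,"fingers": 0.55}], "squeeze": 35}}

```text
t: 2.75
position: [0.5048, 0.2644, 0.134]
orientation: [2.096, 2.34, 0.001]
force: [-0.4, 0.0, -1.9]
opening: 0.557
```

{"method": "play_rows", "body": {"steps": [{"dx": 0,"dy": 0,"dz": 0,"rx": 0,"ry": 0,"rz": 0,"fingers": 0.5},{"dx": 0,"dy": 0,"dz": 0,"rx": 0,"ry": 0,"rz": 0,"fingers": 0.45},{"dx": 0,"dy": 0,"dz": 0,"rx": 0,"ry": 0,"rz": 0,"fingers": 0.4},{"dx": 0,"dy": 0,"dz": 0,"rx": 0,"ry": 0,"rz": 0,"fingers": 0.35},{"dx": 0,"dy": 0,"dz": 0,"rx": 0,"ry": 0,"rz": 0,"fingers": 0.3}], "squeeze": 35}}

```text
t: 3.38
position: [0.5047, 0.2643, 0.1336]
orientation: [2.096, 2.34, 0.0]
force: [0.4, 0.4, -1.5]
opening: 0.385
```

{"method": "play_rows", "body": {"steps": [{"dx": 0,"dy": 0,"dz": 0,"rx": 0,"ry": 0,"rz": 0,"fingers": 0.3},{"dx": 0,"dy": 0,"dz": 0,"rx": 0,"ry": 0,"rz": 0,"fingers": 0.3},{"dx": 0,"dy": 0,"dz": 0,"rx": 0,"ry": 0,"rz": 0,"fingers": 0.3},{"dx": 0,"dy": 0,"dz": 0,"rx": 0,"ry": 0,"rz": 0,"fingers": 0.3},{"dx": 0,"dy": 0,"dz": 0,"rx": 0,"ry": 0,"rz": 0,"fingers": 0.3}]}}

```text
t: 4.0
position: [0.5047, 0.2643, 0.1336]
orientation: [-2.096, -2.34, -0.0]
force: [0.0, 0.6, -1.3]
opening: 0.38
```

```bash
python3 - <<'E'
from h import *
s=bot.state();print(s["t"],s["position"],s["opening"],s["opening"]*88,s["force"])
a=snapshot("wrist")[60:320,100:460];b=snapshot("scene")[165:285,200:320];cv2.imwrite("pics/w2.png",np.hstack([cv2.resize(a,(415,300)),cv2.resize(b,(300,300),interpolation=cv2.INTER_CUBIC)]))
E
```

```text
4.0 [0.50468334 0.26433051 0.13364644] 0.38027078988582386 33.4638295099525 [ 0.04416835  0.56750021 -1.32161058]
```

View pics/w2.png

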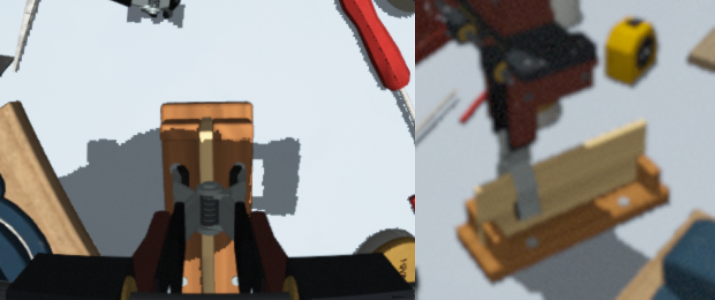

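The clip is squeezed to its stop (opening about 33.5 mm), with the jaws open on both sides of the strip. Lifting straight up now.

{"method": "play_rows", "body": {"steps": [{"dx": 0,"dy": 0,"dz": -0.01,"rx": 0,"ry": 0,"rz": 0,"fingers": 0.3},{"dx": 0,"dy": 0,"dz": -0.02,"rx": 0,"ry": 0,"rz": 0,"fingers": 0.3},{"dx": 0,"dy": 0,"dz": -0.025,"rx": 0,"ry": 0,"rz": 0,"fingers": 0.3},{"dx": 0,"dy": 0,"dz": -0.03,"rx": 0,"ry": 0,"rz": 0,"fingers": 0.3},{"dx": 0,"dy": 0,"dz": -0.025,"rx": 0,"ry": 0,"rz": 0,"fingers": 0.3}]}}

```text
t: 4.72
position: [0.5049, 0.2643, 0.2456]
orientation: [2.096, 2.34, 0.002]
force: [0.1, 0.2, -1.1]
opening: 0.38
```

```bash
python3 - <<'E'
from h import *
s=bot.state();print(s["t"],s["position"],s["opening"],s["force"])
plan([.446,-.071,.25],20.4,15)
E
```

```text
4.725 [0.50490501 0.26429538 0.24561554] 0.37951182067299 [ 0.09030259  0.18371826 -1.06844643]
{'dx': -0.0218, 'dy': -0.0064, 'dz': -0.0003, 'rx': 0.0, 'ry': -0.0, 'rz': -0.94}
{'dx': -0.0217, 'dy': -0.0067, 'dz': -0.0003, 'rx': 0.0, 'ry': -0.0, 'rz': -0.94}
{'dx': -0.0216, 'dy': -0.0071, 'dz': -0.0003, 'rx': 0.0, 'ry': -0.0, 'rz': -0.94}
{'dx': -0.0214, 'dy': -0.0074, 'dz': -0.0003, 'rx': 0.0, 'ry': -0.0, 'rz': -0.94}
{'dx': -0.0213, 'dy': -0.0078, 'dz': -0.0003, 'rx': 0.0, 'ry': -0.0, 'rz': -0.94}
{'dx': -0.0212, 'dy': -0.0081, 'dz': -0.0003, 'rx': 0.0, 'ry': -0.0, 'rz': -0.94}
{'dx': -0.0211, 'dy': -0.0085, 'dz': -0.0003, 'rx': 0.0, 'ry': -0.0, 'rz': -0.94}
{'dx': -0.0209, 'dy': -0.0088, 'dz': -0.0003, 'rx': 0.0, 'ry': -0.0, 'rz': -0.94}
{'dx': -0.0208, 'dy': -0.0092, 'dz': -0.0003, 'rx': 0.0, 'ry': -0.0, 'rz': -0.94}
{'dx': -0.0206, 'dy': -0.0095, 'dz': -0.0003, 'rx': 0.0, 'ry': -0.0, 'rz': -0.94}
{'dx': -0.0205, 'dy': -0.0098, 'dz': -0.0003, 'rx': 0.0, 'ry': -0.0, 'rz': -0.94}
{'dx': -0.0203, 'dy': -0.0102, 'dz': -0.0003, 'rx': 0.0, 'ry': -0.0, 'rz': -0.94}
{'dx': -0.0201, 'dy': -0.0105, 'dz': -0.0003, 'rx': 0.0, 'ry': -0.0, 'rz': -0.94}
{'dx': -0.0199, 'dy': -0.0108, 'dz': -0.0003, 'rx': 0.0, 'ry': -0.0, 'rz': -0.94}
{'dx': -0.0198, 'dy': -0.0111, 'dz': -0.0003, 'rx': 0.0, 'ry': -0.0, 'rz': -0.94}
end R [9.37281989e-01 3.48572047e-01 1.61272910e-19] [ 2.47052889e-21 -2.62599122e-19 -1.00000000e+00] total turn 14.112585090579358
```

{"method": "play_rows", "body": {"steps": [{"dx": -0.025,"dy": -0.0055,"dz": 0,"rx": 0,"ry": 0,"rz": -0.94,"fingers": 0.3},{"dx": -0.025,"dy": -0.006,"dz": 0,"rx": 0,"ry": 0,"rz": -0.94,"fingers": 0.3},{"dx": -0.025,"dy": -0.0065,"dz": 0,"rx": 0,"ry": 0,"rz": -0.94,"fingers": 0.3},{"dx": -0.025,"dy": -0.007,"dz": 0,"rx": 0,"ry": 0,"rz": -0.94,"fingers": 0.3},{"dx": -0.025,"dy": -0.007,"dz": 0,"rx": 0,"ry": 0,"rz": -0.94,"fingers": 0.3}]}}

```text
t: 5.35
position: [0.4908, 0.1351, 0.2444]
orientation: [1.998, 2.424, 0.001]
force: [-0.3, -0.1, -0.4]
opening: 0.386
```

{"method": "play_rows", "body": {"steps": [{"dx": -0.025,"dy": -0.0075,"dz": 0,"rx": 0,"ry": 0,"rz": -0.94,"fingers": 0.3},{"dx": -0.025,"dy": -0.008,"dz": 0,"rx": 0,"ry": 0,"rz": -0.94,"fingers": 0.3},{"dx": -0.025,"dy": -0.0085,"dz": 0,"rx": 0,"ry": 0,"rz": -0.94,"fingers": 0.3},{"dx": -0.025,"dy": -0.009,"dz": 0,"rx": 0,"ry": 0,"rz": -0.94,"fingers": 0.3},{"dx": -0.025,"dy": -0.009,"dz": 0,"rx": 0,"ry": 0,"rz": -0.94,"fingers": 0.3}]}}

```text
t: 5.98
position: [0.4777, 0.0038, 0.2444]
orientation: [1.897, 2.504, 0.001]
force: [0.4, -0.3, -1.4]
opening: 0.383
```

{"method": "play_rows", "body": {"steps": [{"dx": -0.025,"dy": -0.0095,"dz": 0,"rx": 0,"ry": 0,"rz": -0.94,"fingers": 0.3},{"dx": -0.025,"dy": -0.01,"dz": 0,"rx": 0,"ry": 0,"rz": -0.94,"fingers": 0.3},{"dx": -0.025,"dy": -0.0105,"dz": 0,"rx": 0,"ry": 0,"rz": -0.94,"fingers": 0.3},{"dx": -0.025,"dy": -0.011,"dz": 0,"rx": 0,"ry": 0,"rz": -0.94,"fingers": 0.3},{"dx": -0.02,"dy": -0.0115,"dz": 0,"rx": 0,"ry": 0,"rz": -0.94,"fingers": 0.3}]}}

```text
t: 6.6
position: [0.4637, -0.1268, 0.2444]
orientation: [1.793, 2.579, 0.001]
force: [-0.0, 1.1, -1.9]
opening: 0.385
```

{"method": "play_rows", "body": {"steps": [{"dx": 0,"dy": 0,"dz": 0,"rx": 0,"ry": 0,"rz": 0,"fingers": 0.3},{"dx": 0,"dy": 0,"dz": 0,"rx": 0,"ry": 0,"rz": 0,"fingers": 0.3},{"dx": 0,"dy": 0,"dz": 0,"rx": 0,"ry": 0,"rz": 0,"fingers": 0.3},{"dx": 0,"dy": 0,"dz": 0,"rx": 0,"ry": 0,"rz": 0,"fingers": 0.3},{"dx": 0,"dy": 0,"dz": 0,"rx": 0,"ry": 0,"rz": 0,"fingers": 0.3}]}}

```text
t: 7.22
position: [0.4639, -0.1252, 0.2436]
orientation: [-1.792, -2.58, -0.0]
force: [-0.3, -0.4, -2.0]
opening: 0.384
```

```bash
python3 - <<'E'
from h import *
W=wpose();np.save("W3.npy",W);im=snapshot("wrist");cv2.imwrite("pics/w3.png",im);s=bot.state();print(W.round(4),s["opening"],s["force"],s["t"],s["q"].round(2))
cv2.imwrite("pics/w3c.png",cv2.resize(im[20:300,130:430],None,fx=2.1,fy=2.1,interpolation=cv2.INTER_CUBIC))
E
```

```text
[[-3.491e-01  9.371e-01 -1.000e-04  4.639e-01]
 [ 9.371e-01  3.491e-01  1.000e-04 -1.252e-01]
 [ 1.000e-04 -1.000e-04 -1.000e+00  2.436e-01]
 [ 0.000e+00  0.000e+00  0.000e+00  1.000e+00]] 0.38379202205850066 [-0.69030429  0.42584068 -0.86497254] 7.275 [-0.35  0.14  0.57  1.94 -0.09  1.09  0.62]
```

View pics/w3c.png

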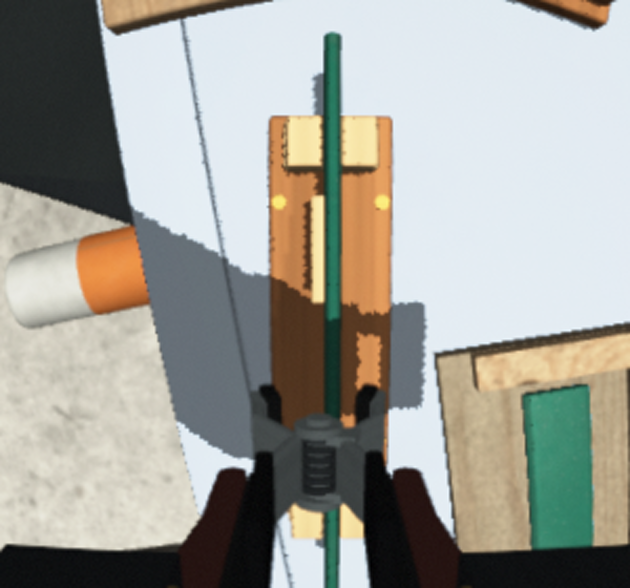

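The patch top spans x 312–325, y 196–301 and the slat top x 325–340. The clip's jaws straddle symmetrically at x≈263 and x≈374, with the middle near 318.

```bash
python3 - <<'E'
from h import *
W=np.load("W3.npy")
f=lambda u,v,z:local(ray_wrist(W,130+u/2.1,20+v/2.1,z),W).round(4)
for n,u,v in(("p ul",312,197),("p ll",312,301),("slat r u",341,197),("slat r l",340,301),("slatend L",325,34),("slatend R",341,34)):print(n,f(u,v,.089),ray_wrist(W,130+u/2.1,20+v/2.1,.089).round(4))
# clip: pivot spring centre, jaw outer tips for pivot at ~45 below grasp
g=.2436+.019
for n,u,v,z in(("pivot far edge",319,415,g-.045),("spring L",302,465,g-.045),("spring R",336,465,g-.045),("jawL out",255,390,g-.1),("jawR out",384,390,g-.1),("jawL in",279,400,g-.1),("jawR in",357,400,g-.1)):print(n,f(u,v,z))
E
```

```text
p ul [ 0.0823 -0.0034  0.1546] [ 0.432  -0.0493  0.089 ]
p ll [ 0.0338 -0.0034  0.1546] [ 0.4489 -0.0947  0.089 ]
slat r u [0.0823 0.0099 0.1546] [ 0.4444 -0.0446  0.089 ]
slat r l [0.0338 0.0097 0.1546] [ 0.4611 -0.0901  0.089 ]
slatend L [0.1598 0.0025 0.1546] [0.4105 0.0254 0.089 ]
slatend R [0.1598 0.0098 0.1546] [0.4173 0.028  0.089 ]
pivot far edge [ 0.0178 -0.0002  0.026 ]
spring L [ 0.0023 -0.0052  0.026 ]
spring R [0.0023 0.0048 0.026 ]
jawL out [ 0.0105 -0.0238  0.081 ]
jawR out [0.0105 0.0239 0.081 ]
jawL in [ 0.0067 -0.015   0.081 ]
jawR in [0.0067 0.0139 0.081 ]
```

{"method": "play_rows", "body": {"steps": [{"dx": 0.02,"dy": 0.002,"dz": 0,"rx": 0,"ry": 0,"rz": 0,"fingers": 0.3},{"dx": 0.02,"dy": 0.0012,"dz": 0,"rx": 0,"ry": 0,"rz": 0,"fingers": 0.3},{"dx": 0.0155,"dy": 0,"dz": 0,"rx": 0,"ry": 0,"rz": 0,"fingers": 0.3},{"dx": 0,"dy": 0,"dz": 0.025,"rx": 0,"ry": 0,"rz": 0,"fingers": 0.3},{"dx": 0,"dy": 0,"dz": 0.025,"rx": 0,"ry": 0,"rz": 0,"fingers": 0.3}]}}

```text
t: 7.9
position: [0.4477, -0.0721, 0.1933]
orientation: [1.792, 2.58, 0.002]
force: [-0.3, 0.5, -1.2]
opening: 0.387
```

{"method": "play_rows", "body": {"steps": [{"dx": 0,"dy": 0,"dz": 0,"rx": 0,"ry": 0,"rz": 0,"fingers": 0.3},{"dx": 0,"dy": 0,"dz": 0,"rx": 0,"ry": 0,"rz": 0,"fingers": 0.3},{"dx": 0,"dy": 0,"dz": 0,"rx": 0,"ry": 0,"rz": 0,"fingers": 0.3},{"dx": 0,"dy": 0,"dz": 0,"rx": 0,"ry": 0,"rz": 0,"fingers": 0.3},{"dx": 0,"dy": 0,"dz": 0,"rx": 0,"ry": 0,"rz": 0,"fingers": 0.3}]}}

```text
t: 8.52
position: [0.4476, -0.0724, 0.194]
orientation: [1.793, 2.579, 0.001]
force: [0.4, -0.6, -1.7]
opening: 0.377
```

```bash
python3 - <<'E'
from h import *
W3=np.load("W3.npy");P=W3[:3,3]+W3[:3,:3]@[.058,.0032,.1546];np.save("P.npy",P)
W=wpose();im=snapshot("wrist");b=snapshot("scene");cv2.imwrite("pics/w4.png",im);cv2.imwrite("pics/s4.png",b);s=bot.state();print(W[:3,3].round(4),s["opening"],s["force"],s["t"]);print("patch in tool",local(P,W).round(4))
cv2.imwrite("pics/w4c.png",np.hstack([cv2.resize(im[90:290,210:360],(390,520),interpolation=cv2.INTER_CUBIC),cv2.resize(b[150:254,340:420],(400,520),interpolation=cv2.INTER_CUBIC)]))
E
```

```text
[ 0.4476 -0.0724  0.194 ] 0.3843525928144574 [ 0.74083111  0.54868851 -0.47588591] 8.625
patch in tool [ 2.90e-03 -1.00e-04  1.05e-01]
```

View pics/w4c.png

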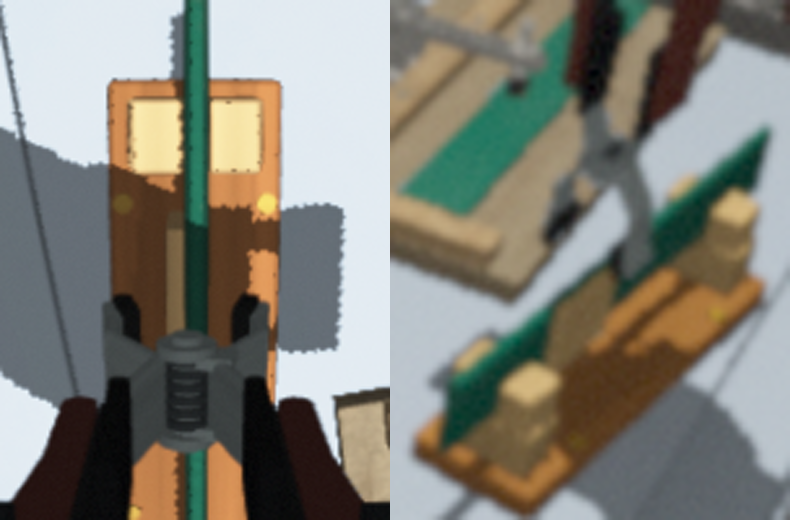

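The jaws are centred over the slat and patch (jaw inner edges 137 and 233, slat and patch 167–210), and the tip is just above the edge. In the scene crop the front jaw tip is at (635,278), which I'll use to estimate its height.

```bash
python3 - <<'E'
from h import *
c=calibration("scene");T=c["T"];W=wpose();C=W[:3,3]+W[:3,:3]@[.0028,0,0];xs=W[:3,1];ys=W[:3,0]
def zat(u,v,p):
    u=340+(u-390)/5;v=150+v/5;d=T[:3,:3]@[(u-c["cx"])/c["fx"],(v-c["cy"])/c["fy"],1];o=T[:3,3]
    t=((p-o)[:2]@d[:2])/(d[:2]@d[:2]);q=o+d*t;return q.round(4),(q-p)[:2].round(4)
print("jaw end front outer",zat(633,280,C-.027*xs))
print("jaw end front inner",zat(633,280,C-.016*xs))
print("pivot near",zat(605,150,C+.015*ys),zat(605,150,C-.01*xs))
print("W",W[:3,3])
E
```

```text
jaw end front outer (array([ 0.421 , -0.0795,  0.1048]), array([-0.0003, -0.0003]))
jaw end front inner (array([ 0.4239, -0.0826,  0.1018]), array([-0.0076, -0.0072]))
pivot near (array([ 0.4369, -0.0602,  0.1735]), array([-0.0044, -0.0044])) (array([ 0.4436, -0.0668,  0.1677]), array([0.0064, 0.0065]))
W [ 0.44754446 -0.07243778  0.1938171 ]
```

{"method": "play_rows", "body": {"steps": [{"dx": 0,"dy": 0,"dz": 0.01,"rx": 0,"ry": 0,"rz": 0,"fingers": 0.3},{"dx": 0,"dy": 0,"dz": 0.01,"rx": 0,"ry": 0,"rz": 0,"fingers": 0.3},{"dx": 0,"dy": 0,"dz": 0.01,"rx": 0,"ry": 0,"rz": 0,"fingers": 0.3},{"dx": 0,"dy": 0,"dz": 0.011,"rx": 0,"ry": 0,"rz": 0,"fingers": 0.3},{"dx": 0,"dy": 0,"dz": 0,"rx": 0,"ry": 0,"rz": 0,"fingers": 0.3}]}}

```text
t: 9.25
position: [0.4468, -0.0725, 0.1516]
orientation: [-1.792, -2.578, 0.002]
force: [0.5, -0.3, -0.9]
opening: 0.387
```

{"method": "play_rows", "body": {"steps": [{"dx": 0,"dy": 0,"dz": 0,"rx": 0,"ry": 0,"rz": 0,"fingers": 0.3},{"dx": 0,"dy": 0,"dz": 0,"rx": 0,"ry": 0,"rz": 0,"fingers": 0.3},{"dx": 0,"dy": 0,"dz": 0,"rx": 0,"ry": 0,"rz": 0,"fingers": 0.3},{"dx": 0,"dy": 0,"dz": 0,"rx": 0,"ry": 0,"rz": 0,"fingers": 0.3},{"dx": 0,"dy": 0,"dz": 0,"rx": 0,"ry": 0,"rz": 0,"fingers": 0.3}]}}

```text
t: 9.88
position: [0.4475, -0.0724, 0.1527]
orientation: [1.793, 2.58, 0.0]
force: [-0.5, -0.7, -2.2]
opening: 0.382
```

```bash
python3 - <<'E'
from h import *
P=np.load("P.npy");W=wpose();im=snapshot("wrist");b=snapshot("scene");s=bot.state();print(W[:3,3].round(4),s["opening"],s["force"],s["t"],local(P,W).round(4))
cv2.imwrite("pics/w5c.png",np.hstack([cv2.resize(im[90:290,210:360],(390,520),interpolation=cv2.INTER_CUBIC),cv2.resize(b[150:254,340:420],(400,520),interpolation=cv2.INTER_CUBIC)]))
E
```

```text
[ 0.4475 -0.0724  0.1527] 0.3833027505769653 [-0.2508264   0.08084494 -1.20265438] 9.975 [0.0028 0.0002 0.0637]
```

View pics/w5c.png

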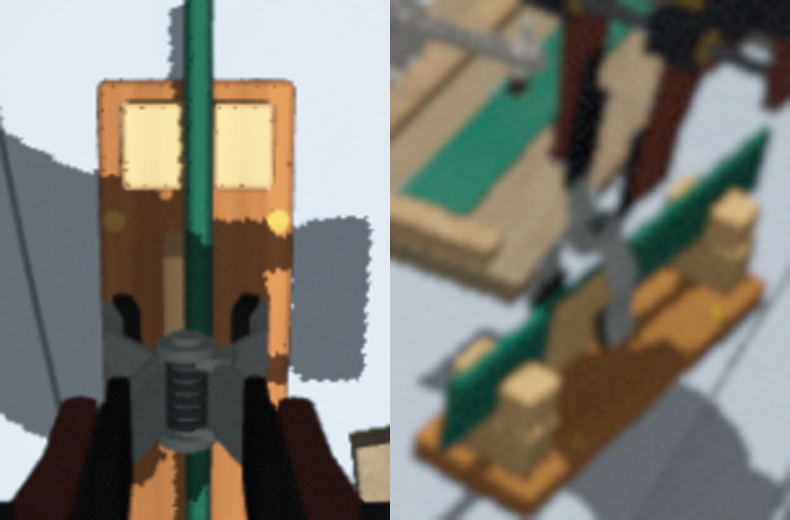

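Both jaws are down over the edge with no contact: jaw inner edges at 137 and 233, slat and patch at 165–213. The clip is about 1 mm off centre, so I'll nudge it and hand in.

{"method": "play_rows", "body": {"steps": [{"dx": 0,"dy": 0.001,"dz": 0,"rx": 0,"ry": 0,"rz": 0,"fingers": 0.3},{"dx": 0,"dy": 0,"dz": 0,"rx": 0,"ry": 0,"rz": 0,"fingers": 0.3},{"dx": 0,"dy": 0,"dz": 0,"rx": 0,"ry": 0,"rz": 0,"fingers": 0.3},{"dx": 0,"dy": 0,"dz": 0,"rx": 0,"ry": 0,"rz": 0,"fingers": 0.3},{"dx": 0,"dy": 0,"dz": 0,"rx": 0,"ry": 0,"rz": 0,"fingers": 0.3}]}}

```text
t: 10.6
position: [0.4484, -0.0721, 0.1526]
orientation: [-1.793, -2.58, 0.0]
force: [-0.7, -0.3, -1.8]
opening: 0.38
```

```bash
python3 - <<'E'
from h import *
s=bot.state();print(s["t"],s["position"],s["opening"],s["force"],abs(s["qvel"]).max());print(bot.sign_off())
E
```

```text
10.6 [ 0.44836912 -0.07207122  0.15260279] 0.3795703133124039 [-0.66812243 -0.25898079 -1.75653649] 0.002458210371505474
the job is handed in; nothing more can be done
None
```

I squeezed the clip to its stop, lifted it off the rail, and lowered it jaws down over the middle of the patch. I handed the job in at 10.6 s, still squeezing at 35 N.

- **Opening and stillness:** the last reading showed the fingers about 33 mm apart, which is the clip's stop, and the arm at rest.
- **Fit over the slat:** in the last pictures one jaw was in front and one behind, with roughly 6 to 8 mm clear on each side. The clip was about 1 mm off centre; I nudged it 1 mm after those pictures and did not look again.
- **Depth and position along the slat:** the jaw tips are about 23 mm below the top edge and the clip is within about 3 mm of the patch's mid-length. The depth is an estimate from the scene camera, which also showed the clip had sunk about 7 mm between the fingers.
- **Contact:** the wrist force stayed near 2 N or less, about the clip's own weight plus noise, so I saw no sign of touching the slat.
- **Other objects:** the arm went nowhere near the tape measure, tin or nail punch. I did not measure their positions again at the end.

The first two move calls were refused because of missing keys, and nothing moved. No other check failed or disagreed.

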